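Stroke the row of snap caps shut

ROBOT

A 6-joint arm with a two-finger parallel gripper is mounted at the origin on a cart in front of the work surface, level with it; the furniture and walls round the work are solid. World frame = base frame: x ahead of the robot, y to its left, z up, the work surface at z = 0. Lengths are in m, angles in rad, forces in N, time in s.
With the tool pointing down it reaches from about 0.3 to 0.85 m from the base axis. Payload 4.2 kg.
Tool frame: the origin (TCP) lies on the centre line of the jaws, within the pads' length; the fingertips stand 22 mm ahead of it and the grasp point (between the pads) lies 3 mm ahead of it; z points along the fingers, x is the direction in which the jaws open and shut, and the axes are right-handed (so a half turn about z gives the same grasp; the last joint's range is limited). The gripper opens to 91 mm and grips with 3 to 60 N. Pads are 32 mm wide; open, the fingers measure 118 mm over their backs; the gripper's body (76 mm by 178 mm) begins 60 mm behind the grasp point.
Start: joints at [1.096, 0.32, 1.565, -0, 1.257, -0.02], TCP at [0.253, 0.517, 0.236] pointing down, gripper open.
Joint ranges: [-3.11, 3.11], [-0.84, 2.01], [0.21, 2.61], [-1.34, 4.49], [0.05, 2.63], [-2.56, 2.56]. Speed limits (rad/s): [2.57, 2.57, 3.14, 3.14, 3.14, 3.14].

INTERFACE

Orientations are given as a unit quaternion [x, y, z, w].
In Python, from station import manip gives the robot as it stands. The module is installed in compiled form; this text tells all that it offers.
- The arm moves only by the shell command python3 -m jog 'ROWS' [FORCE]. ROWS is JSON, a list of rows, each an object with "rot": the turn, a rotation vector about the tool's x, y, z in rad, a list of three; "offset": the shift along the tool's x, y, z in mm, a list of three; "jaw": the opening, from -1 (shut) to 1 (fully open), so that 0 is half open. A call has 1 to 20 rows; each row is the pose to reach, as a shift and turn from the pose commanded when the call began, along the tool's axes at that moment; what a row does not reach only later rows make up. A row lasts 1/12 s, in which the tool goes at most 41.7 mm and 7.16 degrees, less where a joint would pass 70% of its speed; a pose out of reach is approached as far as the arm can. A call with a gripper value outside its range is refused whole. The fingers move at their own pace and stop on an object; FORCE is the grip in N (left out, the last holds). Time passes only in rows, so rows that repeat a pose let the fingers close. It gives the time, the measured TCP pose, the force and the opening at its end, in the units of the state.
- manip.state(): the state, without advancing time (a new reading comes with each control period).
- manip.grab_frame(name): name is "scene" or "top" or "wrist"; returns the picture (400x640x3 uint8, blue, green, red); there is no depth.
- manip.camera_model(name): a dict with "fovy" (degrees; the focal length in pixels is half the picture's height over the tangent of half this angle, whatever the lens; pixels are square), "cx", "cy" (the principal point, pixels), "R" (3x3) and "t" (3): a world point X has camera coordinates R X + t. Camera axes: x right, y down, z forward; pixel columns grow to the right and rows downward; lengths in m; the calibration is good to about 2 mm. A picture is of the moment at which its call begins: read the wrist's pose just before it. camera_model takes no time and is no camera call; for the wrist camera it gives the pose at the moment of the call.
- manip.job_done(): hands the job in, once; it reports no verdict.
Trained networks look in the newest picture that a camera, given by its name, has taken for a name from the list of things; names that differ only in an ending like _2 or _b are one class to them, and where a whole thing is asked for, a point or a joint stands for the part that bears it (a point fixed in the world has none). Each returns a list of dicts, best first, with "conf" (0 to 1); they miss things now and then, are a little off and sometimes report something else, mostly with a low value. They report only what shows in the picture. A call takes as long as a camera call.
- manip.search_frame(camera, query): "centre" ([x, y, z] in m, in world coordinates, good to about 4 mm: the middle of the surface that is visible of it).
- manip.cut_out(camera, query): "pixels" (400x640 bool, what is visible of it).
- manip.mark_of(camera, query): "centre" ([x, y, z] in m, in world coordinates, good to about 4 mm: a listed point, or the origin of a listed thing).
The state is a dict: "time_s": time; "qpos": joint angles; "dq": joint speeds; "joint_efforts": joint torques, N m; "position": TCP position; "orientation": TCP orientation; "force": force on the tool from outside, world axes, zero at the start; "ft_torque": the same for the moment, N m; "grip_width": finger opening in m.
Only numpy, scipy, OpenCV 4.12 (cv2) and the standard library are available. Lean on these libraries where they do the work, as an engineer would, in place of code of your own. Each camera call takes 0.05 s, during which the arm holds its last target. There are 200 camera calls.

TASK

Close the five flip caps on the curved vial tray by running the shut fingertips gently along the curved row, starting at the end with the flat tongue (the side the caps are hinged on) and pressing one cap after the next fully down. Do not grip or lift anything and do not shove the tray along; the three open caps on the straight rack stay open, the things standing around stay where they are, and the hand ends clear of everything.

Things in the scene. Friction and masses are not known exactly. Their poses are not given: they have to be found in the camera images.
- curved_tray: Loose grey plastic tray, about 1.6 kg, bent to an arc of 140 mm radius, 44 mm wide, 36 mm high; five upright snap-cap vials on its centre line, 0.32 rad (45 mm) apart. Origin on the worktop; the middle vial stands 12 mm from it along the tray's -x. +y points to the end with the flat tongue (26 mm wide, 11 mm high, with a hole), where the stroke starts; the arc bulges to -x.
- seat0 (a point): Top centre of cap 1 (next to the tongue) when shut: 55 mm above the worktop, fixed to the tray. Caps: slippery white discs 22 mm across, 6 mm thick, edge bevelled, hinged 13 mm before this point (towards the tongue), 6 mm below; the free edge stands up. Vials give on springs: 3 N, then 1.5 N/mm, at most 5 mm. A tip stroking from the hinge side at this height, or 1 mm under, folds each cap down.
- seat1 (a point): The same point for cap 2 of 5, counted from the tongue; cap size and hinge as for the first.
- seat2 (a point): The same point for cap 3 of 5, counted from the tongue; cap size and hinge as for the first.
- seat3 (a point): The same point for cap 4 of 5, counted from the tongue; cap size and hinge as for the first.
- seat4 (a point): The same point for cap 5 of 5, counted from the tongue; cap size and hinge as for the first.
- cap0 (a joint): Hinge of cap 1 of the curved tray, rad: 0 shut, 0.4 to 0.65 at the start, stop at 0.75. Friction holds it where it is left; 1 to 3 N close it.
- cap1 (a joint): Hinge of cap 2 of the curved tray, rad: 0 shut, 0.4 to 0.65 at the start, stop at 0.75. Friction holds it where it is left; 1 to 3 N close it.
- cap2 (a joint): Hinge of cap 3 of the curved tray, rad: 0 shut, 0.4 to 0.65 at the start, stop at 0.75. Friction holds it where it is left; 1 to 3 N close it.
- cap3 (a joint): Hinge of cap 4 of the curved tray, rad: 0 shut, 0.4 to 0.65 at the start, stop at 0.75. Friction holds it where it is left; 1 to 3 N close it.
- cap4 (a joint): Hinge of cap 5 of the curved tray, rad: 0 shut, 0.4 to 0.65 at the start, stop at 0.75. Friction holds it where it is left; 1 to 3 N close it.
- straight_rack: Loose straight grey vial rack, about 0.6 kg, 46 x 126 mm, 36 mm high, three of the same vials 40 mm apart along its y with caps open; origin under its centre on the worktop. To be left alone.
- spare_cap0 (a joint): Hinge of cap 1 of the straight rack, rad: 0 shut, 0.4 to 0.65 at the start; must stay open.
- spare_cap1 (a joint): Hinge of cap 2 of the straight rack, rad: 0 shut, 0.4 to 0.65 at the start; must stay open.
- spare_cap2 (a joint): Hinge of cap 3 of the straight rack, rad: 0 shut, 0.4 to 0.65 at the start; must stay open.
- brass_weight: Brass weight with a knob, 25 mm across, 37 mm high; loose bystander, origin under its centre.
- small_weight: Smaller brass weight with a knob, 21 mm across, 31 mm high; loose bystander, origin under its centre.
- dropper_bottle: Brown glass bottle with a white cap, 36 mm across, 101 mm high; loose bystander, origin under its centre.
- petri_dish: Round glass dish, 60 mm across, 14 mm high; loose bystander, origin under its centre.
- timer: Flat grey bench timer, 70 x 62 x 22 mm; loose bystander, origin under its centre.
- beaker: Low glass beaker, 67 x 72 mm, 78 mm high; loose bystander, origin under its centre.

How it is judged:
On the way, in this order (a step that is already met when the one before it is completed fails the run):
1. cap 1 of the row, counted from the tongue, is pressed shut (value of joint cap0 below 0.12 rad), for 0.05 s.
2. cap 2 of the row, counted from the tongue, is pressed shut (value of joint cap1 below 0.12 rad), for 0.05 s.
3. cap 3 of the row, counted from the tongue, is pressed shut (value of joint cap2 below 0.12 rad), for 0.05 s.
4. cap 4 of the row, counted from the tongue, is pressed shut (value of joint cap3 below 0.12 rad), for 0.05 s.
5. cap 5 of the row, counted from the tongue, is pressed shut (value of joint cap4 below 0.12 rad), for 0.05 s.
At the end, for the whole second after the job is handed in: All five caps of the curved tray are shut (each hinge within 0.12 rad of fully down), the three caps of the straight rack still stand open (over 0.3 rad), and the tray stands flat and still within 20 mm of where it was (value of joint each of cap0, cap1, cap2, cap3, cap4 below 0.12 rad and value of joint each of spare_cap0, spare_cap1, spare_cap2 above 0.3 rad and distance of curved_tray from where it was at the start of the episode below 0.02 m and angle between curved_tray's own z axis and vertical below 0.05 rad and linear speed of curved_tray below 0.02 m/s); the robot touches nothing.
It fails at once if the curved tray is pressed or struck with more than 30 N (contact force between the fingers and curved_tray above 30 N).
It fails at once if the curved tray is shoved more than 20 mm, lifted more than 8 mm or tipped (distance of curved_tray from where it was at the start of the episode above 0.02 m or height (world z) of curved_tray above 0.008 m or angle between curved_tray's own z axis and vertical above 0.1 rad).
It fails at once if the straight rack is moved more than 20 mm or one of its open caps is pressed down (distance of straight_rack from where it was at the start of the episode above 0.02 m or value of joint any of spare_cap0, spare_cap1, spare_cap2 below 0.3 rad).
It fails at once if a thing standing around is moved more than 20 mm (distance of any of brass_weight, small_weight, dropper_bottle, petri_dish, timer, beaker from where it was at the start of the episode above 0.02 m).
It also fails if it takes over 42 s, if anything falls off the work surface, if the arm or the gripper's body presses on something with over 40 N, if the wrist force passes 120 N, or if a joint passes its speed limit or range.

## Working session

There is one attempt and no reset: what is moved stays moved. The work goes in short steps, Python scripts to look and compute and a shell command to move; the robot and the scene stay as the last step left them, time stands still between calls to the robot, and variables do not carry over. Pictures are saved under pics/ and viewed, about 8 in all and at most 12, crops included, and the job is handed in when it is done.

```bash
mkdir -p pics; python3 - <<'E'
from station import manip
import cv2,numpy as np
s=manip.state();print(s)
for c in["top","scene"]:
    im=manip.grab_frame(c);cv2.imwrite(f"pics/{c}0.png",im)
    m=manip.camera_model(c);print(c,m)
    for q in["curved_tray","seat0","seat1","seat2","seat3","seat4","straight_rack"]+(["brass_weight","small_weight","dropper_bottle","petri_dish","timer","beaker"] if c=="top" else []):
        r=manip.mark_of(c,q);print(q,[(np.round(d["centre"],4).tolist(),round(d["conf"],2)) for d in r[:3]])
print(manip.state()["time_s"])
E
```

```text
{'time_s': 0.0, 'qpos': array([ 1.09600418e+00,  3.20281113e-01,  1.56567138e+00, -3.16034563e-05,
        1.25738482e+00, -1.99966428e-02]), 'dq': array([-0.00027266, -0.00037674,  0.00115942,  0.00087397, -0.00191283,
        0.00172995]), 'joint_efforts': array([-1.50418393e-03, -4.12435162e+01, -2.31977141e+01,  7.26153539e-02,
        4.55036620e-02, -1.09290631e-04]), 'position': array([0.25237949, 0.51613682, 0.23512941]), 'orientation': array([ 8.48312661e-01,  5.29494918e-01, -7.41395412e-04,  4.59904869e-04]), 'force': array([0.32471619, 0.16962557, 0.74587272]), 'ft_torque': array([ 0.01152391,  0.03253928, -0.00178775]), 'grip_width': 0.09119038357028625}
top {'fovy': 51.580837605389405, 'cx': 315.9111430331942, 'cy': 198.69257501088518, 'R': array([[ 0.02407674, -0.99954689,  0.01806444],
       [-0.99225858, -0.0260955 , -0.12141639],
       [ 0.12183277, -0.01500128, -0.99243727]]), 't': array([-0.17596737,  0.56579826,  0.96551664])}
curved_tray [([0.4968, -0.2698, -0.0039], 0.57)]
seat0 [([0.4887, -0.2323, 0.0501], 0.97), ([0.4916, -0.2725, 0.057], 0.95), ([0.4965, -
[... 1181 characters left out ...]
06722025])}
curved_tray [([0.5009, -0.2729, -0.0019], 0.6)]
seat0 [([0.5437, -0.3488, 0.0552], 0.92), ([0.5109, -0.3162, 0.0551], 0.84), ([0.4978, -0.1869, 0.0566], 0.8)]
seat1 [([0.5437, -0.3488, 0.0552], 0.92), ([0.5109, -0.3162, 0.0551], 0.84), ([0.4978, -0.1869, 0.0566], 0.8)]
seat2 [([0.5437, -0.3488, 0.0552], 0.92), ([0.5109, -0.3162, 0.0551], 0.84), ([0.4978, -0.1869, 0.0566], 0.8)]
seat3 [([0.5437, -0.3488, 0.0552], 0.92), ([0.5109, -0.3162, 0.0551], 0.84), ([0.4978, -0.1869, 0.0566], 0.8)]
seat4 [([0.5437, -0.3488, 0.0552], 0.92), ([0.5109, -0.3162, 0.0551], 0.84), ([0.4978, -0.1869, 0.0566], 0.8)]
straight_rack [([0.4656, 0.0373, 0.0021], 0.75), ([0.5414, -0.347, 0.057], 0.72)]
1.1
```

```bash
python3 - <<'E'
import cv2
im=cv2.imread("pics/top0.png");
import numpy as np
cv2.imwrite("pics/top0c.png",cv2.resize(im[100:400,240:640],(800,600),interpolation=cv2.INTER_CUBIC))
E
```

```text
(no output)
```

View pics/top0c.png

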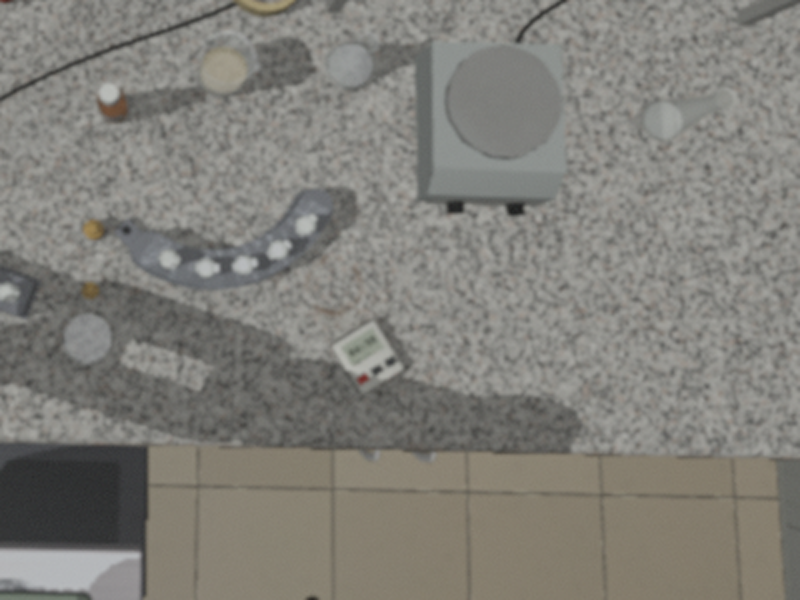

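View pics/scene0.png

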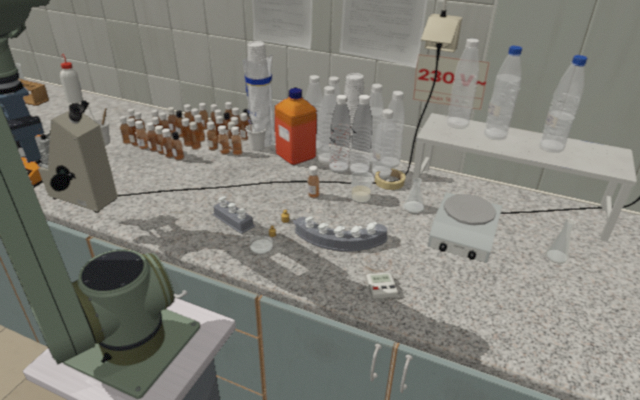

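```bash
python3 -m jog '[{"rot":[0,0,0],"offset":[0,0,-50],"jaw":-1},{"rot":[0,0,0],"offset":[-290,270,-50],"jaw":-1},{"rot":[0,0,0],"offset":[-290,270,-50],"jaw":-1},{"rot":[0,0,0],"offset":[-290,270,-50],"jaw":-1},{"rot":[0,0,0],"offset":[-290,270,-50],"jaw":-1},{"rot":[0,0,0],"offset":[-290,270,-50],"jaw":-1},{"rot":[0,0,0],"offset":[-290,270,-50],"jaw":-1},{"rot":[0,0,0],"offset":[-290,270,-50],"jaw":-1},{"rot":[0,0,0],"offset":[-290,270,-50],"jaw":-1},{"rot":[0,0,0],"offset":[-290,270,-50],"jaw":-1},{"rot":[0,0,0],"offset":[-588,543,-50],"jaw":-1},{"rot":[0,0,0],"offset":[-588,543,-50],"jaw":-1},{"rot":[0,0,0],"offset":[-588,543,-50],"jaw":-1},{"rot":[0,0,0],"offset":[-588,543,-50],"jaw":-1},{"rot":[0,0,0],"offset":[-588,543,-50],"jaw":-1},{"rot":[0,0,0],"offset":[-588,543,-50],"jaw":-1},{"rot":[0,0,0],"offset":[-588,543,-50],"jaw":-1},{"rot":[0,0,0],"offset":[-588,543,-50],"jaw":-1},{"rot":[0,0,0],"offset":[-588,543,-50],"jaw":-1},{"rot":[0,0,0],"offset":[-588,543,-50],"jaw":-1}]' 20
cat > h.py <<'E'
from station import manip
import cv2,numpy as np
from scipy.spatial.transform import Rotation as Ro
def project(m,X):
    f=200/np.tan(np.radians(m["fovy"]/2)); c=np.asarray(X)@m["R"].T+m["t"]
    return c[:,:2]/c[:,2:]*f+[m["cx"],m["cy"]]
E
python3 - <<'E'
from h import *
s=manip.state();print(s["qpos"],s["position"],s["orientation"],Ro.from_quat(s["orientation"]).as_matrix().round(3),s["grip_width"],s["force"])
m=manip.camera_model("wrist");im=manip.grab_frame("wrist");cv2.imwrite("pics/w1.png",im);print(m)
for q in ["curved_tray","seat0"]:
    print(q,[(np.round(d["centre"],4).tolist(),round(d["conf"],2)) for d in manip.mark_of("wrist",q)])
E
```

```text
time_s: 2.77
position: [0.4797, -0.244, 0.286]
orientation: [0.848, 0.529, 0.0, 0.0]
force: [1.3, 0.4, -0.9]
grip_width: 0.0002
[-4.92135972e-01  2.33115321e-01  1.55970666e+00  3.57103953e-04
  1.34841077e+00 -1.60754432e+00] [ 0.47967329 -0.24399712  0.28602338] [8.48493185e-01 5.29206247e-01 2.40620335e-04 6.93948186e-05] [[ 0.44   0.898  0.   ]
 [ 0.898 -0.44   0.   ]
 [ 0.     0.    -1.   ]] 0.00024042903742157036 [ 1.32572548  0.3633414  -0.87400929]
{'fovy': 60.58059769365529, 'cx': 320.6079258806084, 'cy': 200.9968173299646, 'R': array([[ 4.39675982e-01,  8.98156169e-01,  7.26210031e-04],
       [ 8.70570616e-01, -4.26370552e-01,  2.45591031e-01],
       [ 2.20888734e-01, -1.07348261e-01, -9.69373260e-01]]), 't': array([ 0.00817545, -0.56291988,  0.30704162])}
curved_tray [([0.501, -0.2688, -0.0008], 0.74)]
seat0 [([0.4954, -0.1862, 0.0543], 0.92), ([0.4857, -0.2278, 0.0541], 0.92), ([0.5149, -0.3091, 0.0554], 0.83), ([0.4927, -0.2685, 0.0575], 0.74)]
```

View pics/w1.png

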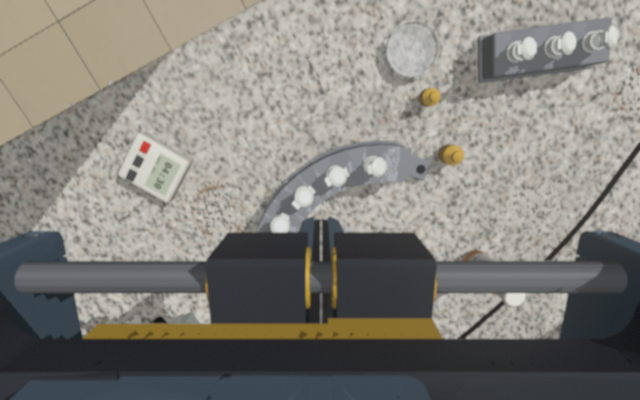

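```bash
python3 -m jog '[{"rot":[0,0,0],"offset":[-25,35,0],"jaw":-1},{"rot":[0,0,0],"offset":[-30,65,0],"jaw":-1},{"rot":[0,0,0],"offset":[-30,65,0],"jaw":-1},{"rot":[0,0,0],"offset":[-30,65,0],"jaw":-1},{"rot":[0,0,0],"offset":[-30,65,0],"jaw":-1}]'
cat > fit.py <<'E'
from h import *
from scipy.optimize import least_squares
A=(2-np.arange(5))*.32
def seats(p):
    x,y,ps=p; l=np.c_[.128-.14*np.cos(A),.14*np.sin(A)]
    c,s=np.cos(ps),np.sin(ps); return np.c_[l@np.array([[c,s],[-s,c]])+[x,y],np.full(5,.055)]
E
python3 - <<'E'
from fit import *
pts=[];org=[]
for c in["wrist","wrist","top","scene","wrist"]:
    m=manip.camera_model(c);im=manip.grab_frame(c)
    P=[d["centre"] for d in manip.mark_of(c,"seat0") if d["conf"]>.5]
    O=[d["centre"] for d in manip.mark_of(c,"curved_tray")[:1]]
    print(c,np.round(P,4).tolist(),np.round(O,4).tolist())
    pts+=P;org+=O
pts=np.array(pts);org=np.array(org)
def res(p):
    S=seats(p);d=pts[:,None,:2]-S[None,:,:2];k=np.argmin((d**2).sum(2),1)
    return np.r_[d[np.arange(len(pts)),k].ravel(),((org[:,:2]-p[:2])).ravel()]
r=least_squares(res,[.5,-.27,.28],loss="soft_l1",f_scale=.004);print(r.x,seats(r.x).round(4).tolist(),np.std(res(r.x)))
np.save("p.npy",r.x)
m=manip.camera_model("wrist");uv=project(m,seats(r.x))
big=cv2.resize(im,None,fx=1.25,fy=1.25)
for u in uv: cv2.circle(big,tuple(int(round(v*1.25)) for v in u),2,(0,0,255),-1)
cv2.imwrite("pics/w2.png",big);print(uv.round(1).tolist())
E
```

```text
time_s: 3.33
position: [0.5243, -0.2957, 0.2859]
orientation: [0.848, 0.53, -0.0, -0.001]
force: [-0.2, -0.4, 0.2]
grip_width: 0.0003
wrist [[0.4923, -0.2691, 0.0573], [0.4936, -0.1871, 0.0554], [0.5469, -0.3449, 0.0526], [0.513, -0.3119, 0.0558], [0.4889, -0.2302, 0.0551]] [[0.505, -0.2696, -0.0001]]
wrist [[0.4924, -0.2688, 0.0615], [0.5138, -0.3116, 0.056], [0.5443, -0.3468, 0.0504], [0.4876, -0.2302, 0.0559], [0.4948, -0.1895, 0.0547]] [[0.5017, -0.2671, -0.0005]]
top [[0.4898, -0.2733, 0.0571], [0.5086, -0.3141, 0.0554], [0.4933, -0.1857, 0.0537]] [[0.4979, -0.2698, -0.0034]]
scene [[0.4978, -0.1872, 0.0564], [0.5103, -0.3148, 0.0554], [0.4878, -0.2253, 0.0558], [0.4908, -0.2736, 0.0533], [0.4, -0.0816, -0.0007], [0.5395, -0.351, 0.0569]] [[0.4857, -0.2265, 0.0556]]
wrist [[0.485, -0.2285, 0.0537], [0.5138, -0.3124, 0.0536], [0.495, -0.1882, 0.0541], [0.4941, -0.2683, 0.058], [0.5415, -0.3456, 0.0536]] [[0.5003, -0.2696, 0.0021]]
[ 0.50318586 -0.26937689  0.2907865 ] [[0.4943, -0.1848, 0.055], [0.4859, -0.2286, 0.055], [0.4917, -0.2728, 0.055], [0.5111, -0.313, 0.055], [0.5422, -0.345, 0.055]] 0.01946046482225455
[[402.5, 105.7], [362.0, 116.9], [327.4, 140.0], [302.8, 171.7], [290.1, 207.8]]
```

View pics/w2.png

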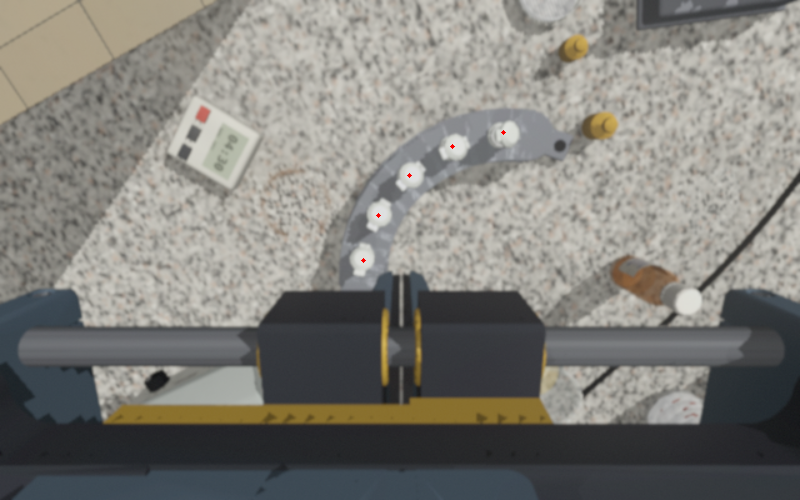

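```bash
cat > plan.py <<'E'
from fit import *
import sys
p=np.load("p.npy")
def pose(a,z):
    x,y,ps=p; l=np.array([.128-.14*np.cos(a),.14*np.sin(a)]); c,s=np.cos(ps),np.sin(ps)
    w=np.array([[c,-s],[s,c]])@l+[x,y]; h=np.arctan2(-np.cos(a),-np.sin(a))+ps
    return np.r_[w,z],h+np.pi/2
def rel(a,z,cur):
    w,yaw=pose(a,z); R=Ro.from_quat(cur["orientation"]).as_matrix()
    T=np.c_[[np.cos(yaw),np.sin(yaw),0],[np.sin(yaw),-np.cos(yaw),0],[0,0,-1]]
    return (R.T@(w-cur["position"])*1000).round(1).tolist(),Ro.from_matrix(R.T@T).as_rotvec().round(3).tolist()
E
python3 -c "
from plan import *
s=manip.state();print(rel(.98,.13,s),pose(.98,.13),s['position'])"
```

```text
([134.9, -73.8, 155.9], [-0.0, -0.0, 1.805]) (array([ 0.51776776, -0.1436483 ,  0.13      ]), np.float64(-0.6892134966522954)) [ 0.52479317 -0.29731738  0.28586427]
```

```bash
python3 -m jog '[{"rot":[0,0,0.12],"offset":[30,-20,0],"jaw":-1},{"rot":[0,0,0.24],"offset":[60,-37,0],"jaw":-1},{"rot":[0,0,0.36],"offset":[90,-55,0],"jaw":-1},{"rot":[0,0,0.48],"offset":[120,-70,0],"jaw":-1},{"rot":[0,0,0.60],"offset":[135,-74,0],"jaw":-1},{"rot":[0,0,0.72],"offset":[135,-74,0],"jaw":-1},{"rot":[0,0,0.84],"offset":[135,-74,0],"jaw":-1},{"rot":[0,0,0.96],"offset":[135,-74,20],"jaw":-1},{"rot":[0,0,1.08],"offset":[135,-74,40],"jaw":-1},{"rot":[0,0,1.20],"offset":[135,-74,60],"jaw":-1},{"rot":[0,0,1.32],"offset":[135,-74,80],"jaw":-1},{"rot":[0,0,1.44],"offset":[135,-74,100],"jaw":-1},{"rot":[0,0,1.56],"offset":[135,-74,120],"jaw":-1},{"rot":[0,0,1.68],"offset":[135,-74,140],"jaw":-1},{"rot":[0,0,1.80],"offset":[135,-74,156],"jaw":-1},{"rot":[0,0,1.805],"offset":[135,-74,156],"jaw":-1},{"rot":[0,0,1.805],"offset":[135,-74,156],"jaw":-1},{"rot":[0,0,1.805],"offset":[135,-74,156],"jaw":-1}]'
python3 - <<'E'
from plan import *
s=manip.state();print(s["qpos"],s["position"],s["force"])
print("rel start",rel(.98,.0765,s))
print("arc:")
for a in [.98,.9,.8,.7,.6,.5,.4]: print(a,rel(a,.0765,s))
m=manip.camera_model("wrist");im=manip.grab_frame("wrist");cv2.imwrite("pics/w3.png",im)
P=[d["centre"] for d in manip.mark_of("wrist","seat0")];print(np.round(P,4).tolist())
sc=manip.grab_frame("scene");cv2.imwrite("pics/s3.png",cv2.resize(sc[150:280,200:420],None,fx=3.5,fy=3.5,interpolation=2))
E
```

```text
time_s: 5.58
position: [0.5184, -0.1437, 0.1309]
orientation: [0.942, -0.337, 0.001, -0.0]
force: [0.6, 0.5, 0.5]
grip_width: 0.0008
[-2.91870472e-01  3.51231132e-01  1.80487378e+00  1.00768497e-04
  9.83665813e-01  3.94617284e-01] [ 0.51841723 -0.14372364  0.13092938] [0.55412504 0.51345966 0.50368761]
rel start ([-0.6, 0.4, 54.4], [-0.001, -0.002, 0.003])
arc:
0.98 ([-0.6, 0.4, 54.4], [-0.001, -0.002, 0.003])
0.9 ([-0.2, 11.6, 54.4], [-0.001, -0.002, -0.077])
0.8 ([1.6, 25.5, 54.4], [-0.001, -0.002, -0.177])
0.7 ([4.7, 39.1, 54.4], [-0.001, -0.002, -0.277])
0.6 ([9.2, 52.4, 54.4], [-0.0, -0.002, -0.377])
0.5 ([15.0, 65.1, 54.4], [-0.0, -0.002, -0.477])
0.4 ([22.1, 77.2, 54.4], [-0.0, -0.002, -0.577])
[[0.4685, 0.047, -0.0022]]
```

View pics/s3.png

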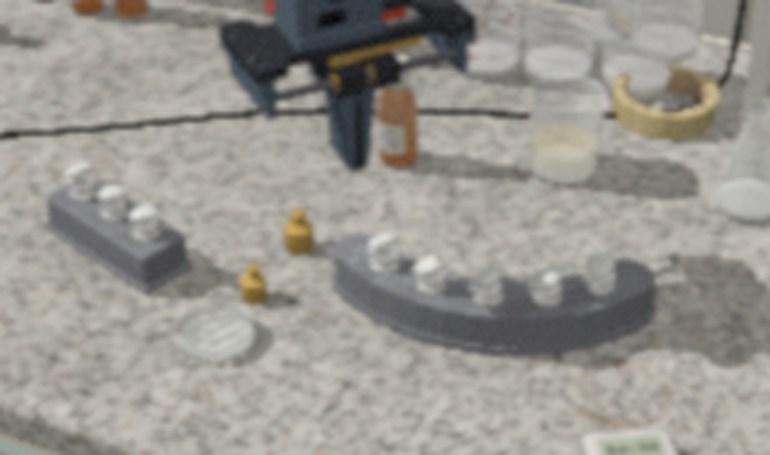

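```bash
python3 -m jog '[{"rot":[0,0,0],"offset":[0,0,20],"jaw":-1},{"rot":[0,0,0],"offset":[-0.5,0,40],"jaw":-1},{"rot":[0,0,0],"offset":[-0.5,0,50],"jaw":-1},{"rot":[0,0,0],"offset":[-0.5,0,54.5],"jaw":-1},{"rot":[0,0,0],"offset":[-0.5,0,54.5],"jaw":-1},{"rot":[0,0,0],"offset":[-0.5,0,54.5],"jaw":-1},{"rot":[0,0,0],"offset":[-0.5,0,54.5],"jaw":-1},{"rot":[0,0,0],"offset":[-0.5,0,54.5],"jaw":-1}]'
python3 - <<'E'
from plan import *
s=manip.state();print(s["position"],s["force"],s["time_s"])
for a in np.arange(.98,.38,-.03): print(round(a,2),rel(a,.0765,s))
E
```

```text
time_s: 6.4
position: [0.518, -0.1434, 0.0764]
orientation: [0.941, -0.338, 0.001, -0.0]
force: [-0.5, -0.4, -0.7]
grip_width: 0.0007
[ 0.51796085 -0.14335175  0.07639906] [-0.53806037 -0.38252379 -0.70916931] 6.4
0.98 ([0.0, 0.4, -0.1], [-0.001, -0.002, 0.0])
0.95 ([0.1, 4.6, -0.1], [-0.001, -0.002, -0.03])
0.92 ([0.3, 8.7, -0.1], [-0.001, -0.002, -0.06])
0.89 ([0.6, 12.9, -0.1], [-0.001, -0.002, -0.09])
0.86 ([1.0, 17.1, -0.1], [-0.001, -0.002, -0.12])
0.83 ([1.6, 21.3, -0.1], [-0.001, -0.002, -0.15])
0.8 ([2.3, 25.4, -0.1], [-0.001, -0.002, -0.18])
0.77 ([3.1, 29.5, -0.1], [-0.001, -0.002, -0.21])
0.74 ([4.0, 33.6, -0.1], [-0.001, -0.002, -0.24])
0.71 ([5.1, 37.7, -0.1], [-0.001, -0.002, -0.27])
0.68 ([6.3, 41.7, -0.1], [-0.001, -0.002, -0.3])
0.65 ([7.6, 45.7, -0.1], [-0.001, -0.002, -0.33])
0.62 ([9.0, 49.7, -0.1], [-0.001, -0.002, -0.36])
0.59 ([10.5, 53.6, -0.1], [-0.0, -0.002, -0.39])
0.56 ([12.2, 57.4, -0.1], [-0.0, -0.002, -0.42])
0.53 ([14.0, 61.3, -0.1], [-0.0, -0.002, -0.45])
0.5 ([15.8, 65.0, -0.1], [-0.0, -0.002, -0.48])
0.47 ([17.8, 68.7, -0.1], [-0.0, -0.002, -0.51])
0.44 ([19.9, 72.3, -0.1], [-0.0, -0.002, -0.54])
0.41 ([22.1, 75.9, -0.1], [-0.0, -0.002, -0.57])
```

```bash
python3 -m jog '[{"rot":[0,0,-0.03],"offset":[0.1,4.6,0],"jaw":-1},{"rot":[0,0,-0.06],"offset":[0.3,8.7,0],"jaw":-1},{"rot":[0,0,-0.09],"offset":[0.6,12.9,0],"jaw":-1},{"rot":[0,0,-0.12],"offset":[1,17,0],"jaw":-1},{"rot":[0,0,-0.15],"offset":[1.6,21.2,0],"jaw":-1},{"rot":[0,0,-0.18],"offset":[2.3,25.4,0],"jaw":-1},{"rot":[0,0,-0.21],"offset":[3.1,29.5,0],"jaw":-1},{"rot":[0,0,-0.24],"offset":[4,33.6,0],"jaw":-1},{"rot":[0,0,-0.27],"offset":[5.1,37.7,0],"jaw":-1},{"rot":[0,0,-0.3],"offset":[6.3,41.7,0],"jaw":-1},{"rot":[0,0,-0.33],"offset":[7.6,45.7,0],"jaw":-1},{"rot":[0,0,-0.36],"offset":[9,49.7,0],"jaw":-1},{"rot":[0,0,-0.36],"offset":[9,49.7,0],"jaw":-1}]'
cat > look.py <<'E'
from plan import *
n=sys.argv[1];s=manip.state();print(s["position"],s["force"],s["ft_torque"],s["time_s"])
im=manip.grab_frame("wrist");sc=manip.grab_frame("scene")
a=cv2.resize(sc[205:260,270:400],(800,338),interpolation=2);b=cv2.resize(im[60:270,160:640],(594,260))
b=cv2.copyMakeBorder(b,0,0,0,206,0);cv2.imwrite(f"pics/{n}.png",np.vstack([a,b]))
E
python3 look.py k1
```

```text
time_s: 7.48
position: [0.4935, -0.1879, 0.0767]
orientation: [0.986, -0.164, 0.001, 0.0]
force: [-0.2, -0.8, 3.8]
grip_width: 0.0007
[ 0.49346582 -0.18789909  0.07672576] [-0.21449805 -0.83180886  3.8164941 ] [-0.18089461  0.11667735 -0.04453199] 7.4833
```

View pics/k1.png

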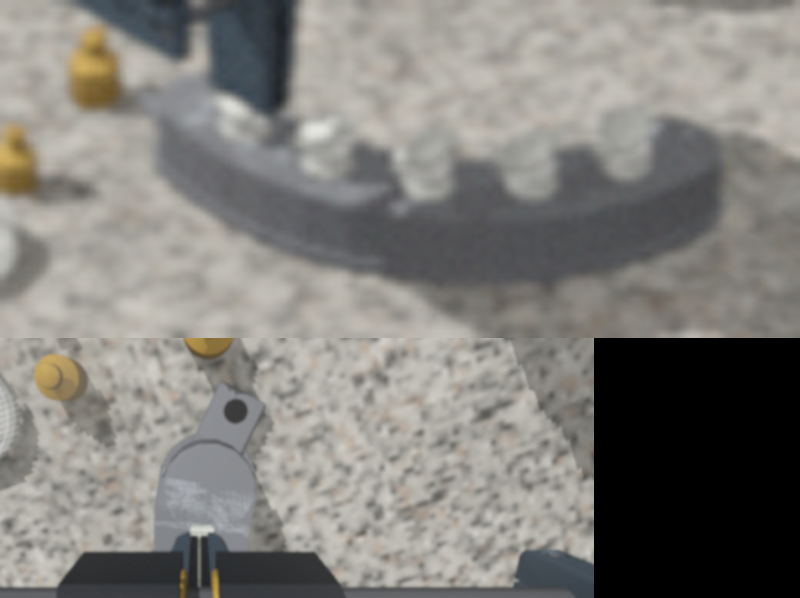

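```bash
python3 - <<'E'
from plan import *
s=manip.state()
# relative to commanded pose ~ a=.62 on the arc
c=dict(orientation=s["orientation"],position=s["position"])
for a in np.r_[np.arange(.59,-.005,-.03)]: print(round(a,2),rel(a,.0758,c))
E
```

```text
0.59 ([-0.2, 3.9, 0.7], [0.001, -0.003, -0.03])
0.56 ([0.0, 8.1, 0.7], [0.001, -0.003, -0.06])
0.53 ([0.3, 12.3, 0.7], [0.001, -0.003, -0.09])
0.5 ([0.8, 16.4, 0.7], [0.001, -0.003, -0.12])
0.47 ([1.3, 20.6, 0.7], [0.001, -0.003, -0.15])
0.44 ([2.0, 24.7, 0.7], [0.001, -0.003, -0.18])
0.41 ([2.8, 28.9, 0.7], [0.001, -0.003, -0.21])
0.38 ([3.8, 32.9, 0.7], [0.001, -0.003, -0.24])
0.35 ([4.8, 37.0, 0.7], [0.001, -0.003, -0.27])
0.32 ([6.0, 41.0, 0.7], [0.001, -0.003, -0.3])
0.29 ([7.3, 45.0, 0.7], [0.001, -0.003, -0.33])
0.26 ([8.8, 49.0, 0.7], [0.001, -0.003, -0.36])
0.23 ([10.3, 52.9, 0.7], [0.001, -0.003, -0.39])
0.2 ([11.9, 56.8, 0.7], [0.001, -0.003, -0.42])
0.17 ([13.7, 60.6, 0.7], [0.001, -0.003, -0.45])
0.14 ([15.6, 64.3, 0.7], [0.001, -0.003, -0.48])
0.11 ([17.6, 68.0, 0.7], [0.001, -0.003, -0.51])
0.08 ([19.7, 71.6, 0.7], [0.001, -0.003, -0.54])
0.05 ([21.9, 75.2, 0.7], [0.001, -0.002, -0.57])
0.02 ([24.2, 78.7, 0.8], [0.001, -0.002, -0.6])
```

```bash
python3 -m jog '[{"rot":[0,0,-0.03],"offset":[0,4,0.5],"jaw":-1},{"rot":[0,0,-0.06],"offset":[0,8.1,0.5],"jaw":-1},{"rot":[0,0,-0.09],"offset":[0.3,12.3,0.5],"jaw":-1},{"rot":[0,0,-0.12],"offset":[0.8,16.4,0.5],"jaw":-1},{"rot":[0,0,-0.15],"offset":[1.3,20.6,0.5],"jaw":-1},{"rot":[0,0,-0.18],"offset":[2,24.7,0.5],"jaw":-1},{"rot":[0,0,-0.21],"offset":[2.8,28.9,0.5],"jaw":-1},{"rot":[0,0,-0.24],"offset":[3.8,32.9,0.5],"jaw":-1},{"rot":[0,0,-0.27],"offset":[4.8,37,0.5],"jaw":-1},{"rot":[0,0,-0.3],"offset":[6,41,0.5],"jaw":-1},{"rot":[0,0,-0.33],"offset":[7.3,45,0.5],"jaw":-1},{"rot":[0,0,-0.33],"offset":[7.3,45,0.5],"jaw":-1}]'
python3 look.py k2; python3 - <<'E'
from plan import *
s=manip.state()
for a in np.r_[np.arange(.26,-.055,-.03)]: print(round(a,2),rel(a,.0760,s))
print([np.round(d["centre"],4).tolist() for d in manip.mark_of("scene","curved_tray")])
E
```

```text
time_s: 8.58
position: [0.4854, -0.2322, 0.0756]
orientation: [1.0, 0.0, 0.0, -0.0]
force: [0.1, 1.4, 6.3]
grip_width: 0.0001
[ 0.48536777 -0.23223144  0.07558945] [0.08717196 1.36493574 6.29805553] [ 0.10722838  0.1320708  -0.00481943] 8.5833
0.26 ([0.5, 4.8, -0.4], [0.0, -0.001, -0.03])
0.23 ([0.7, 9.0, -0.4], [0.0, -0.001, -0.06])
0.2 ([1.0, 13.2, -0.4], [0.0, -0.001, -0.09])
0.17 ([1.4, 17.4, -0.4], [0.0, -0.001, -0.12])
0.14 ([2.0, 21.5, -0.4], [0.0, -0.001, -0.15])
0.11 ([2.7, 25.7, -0.4], [0.0, -0.001, -0.18])
0.08 ([3.5, 29.8, -0.4], [0.0, -0.001, -0.21])
0.05 ([4.4, 33.9, -0.4], [0.0, -0.001, -0.24])
0.02 ([5.5, 37.9, -0.4], [0.0, -0.001, -0.27])
-0.01 ([6.7, 42.0, -0.4], [0.0, -0.001, -0.3])
-0.04 ([8.0, 46.0, -0.4], [0.0, -0.001, -0.33])
[[0.501, -0.2741, -0.0022]]
```

View pics/k2.png

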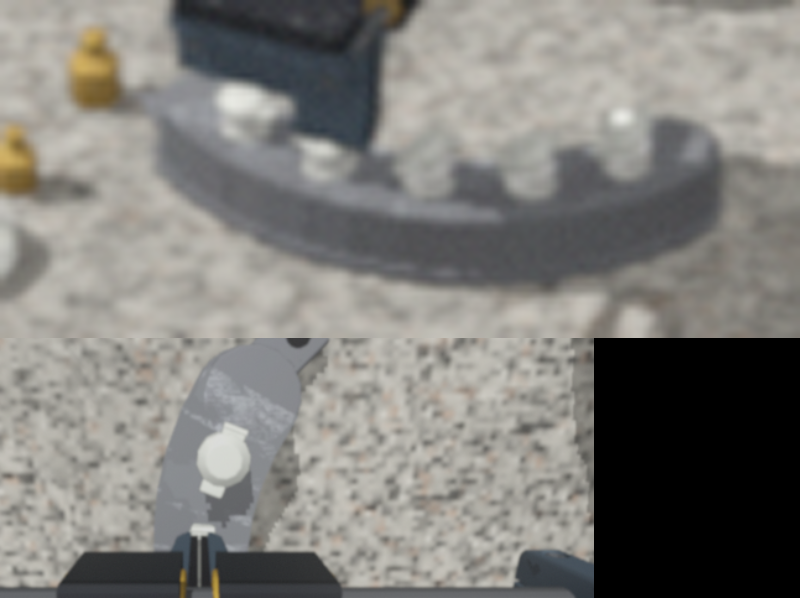

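```bash
python3 -m jog '[{"rot":[0,0,-0.03],"offset":[0.2,4.4,0],"jaw":-1},{"rot":[0,0,-0.06],"offset":[0.5,8.7,0],"jaw":-1},{"rot":[0,0,-0.09],"offset":[0.9,13,0],"jaw":-1},{"rot":[0,0,-0.12],"offset":[1.4,17.2,0],"jaw":-1},{"rot":[0,0,-0.15],"offset":[2,21.4,0],"jaw":-1},{"rot":[0,0,-0.18],"offset":[2.7,25.6,0],"jaw":-1},{"rot":[0,0,-0.21],"offset":[3.5,29.8,0],"jaw":-1},{"rot":[0,0,-0.24],"offset":[4.4,33.9,0],"jaw":-1},{"rot":[0,0,-0.27],"offset":[5.5,37.9,0],"jaw":-1},{"rot":[0,0,-0.3],"offset":[6.7,42,0],"jaw":-1},{"rot":[0,0,-0.33],"offset":[8,46,0],"jaw":-1},{"rot":[0,0,-0.33],"offset":[8,46,0],"jaw":-1}]'
python3 look.py k3; python3 - <<'E'
from plan import *
s=manip.state()
for a in np.r_[np.arange(-.07,-.375,-.03)]: print(round(a,2),rel(a,.0760,s))
print([np.round(d["centre"],4).tolist() for d in manip.mark_of("scene","curved_tray")])
E
```

```text
time_s: 9.73
position: [0.4932, -0.2781, 0.0754]
orientation: [0.986, 0.165, 0.0, -0.0]
force: [-0.7, 0.2, 4.5]
grip_width: 0.0005
[ 0.49324952 -0.2781425   0.07540529] [-0.74826713  0.16136169  4.52826366] [ 0.03877636  0.16622198 -0.03190239] 9.7333
-0.07 ([0.2, 4.3, -0.5], [0.0, -0.0, -0.03])
-0.1 ([0.4, 8.5, -0.5], [0.0, -0.0, -0.06])
-0.13 ([0.7, 12.6, -0.5], [0.0, -0.0, -0.09])
-0.16 ([1.2, 16.8, -0.5], [0.0, -0.0, -0.12])
-0.19 ([1.7, 21.0, -0.5], [0.0, -0.0, -0.15])
-0.22 ([2.4, 25.1, -0.5], [0.0, -0.0, -0.18])
-0.25 ([3.2, 29.2, -0.5], [0.0, -0.0, -0.21])
-0.28 ([4.2, 33.3, -0.5], [0.0, -0.0, -0.24])
-0.31 ([5.2, 37.4, -0.5], [0.0, -0.0, -0.27])
-0.34 ([6.4, 41.4, -0.5], [0.0, -0.0, -0.3])
-0.37 ([7.7, 45.4, -0.5], [0.0, -0.0, -0.33])
[[0.5031, -0.2733, -0.0028], [0.3873, -0.4302, -0.0011]]
```

```bash
python3 -m jog '[{"rot":[0,0,-0.03],"offset":[0.2,4.3,-0.3],"jaw":-1},{"rot":[0,0,-0.06],"offset":[0.4,8.5,-0.3],"jaw":-1},{"rot":[0,0,-0.09],"offset":[0.7,12.6,-0.3],"jaw":-1},{"rot":[0,0,-0.12],"offset":[1.2,16.8,-0.3],"jaw":-1},{"rot":[0,0,-0.15],"offset":[1.7,21,-0.3],"jaw":-1},{"rot":[0,0,-0.18],"offset":[2.4,25.1,-0.3],"jaw":-1},{"rot":[0,0,-0.21],"offset":[3.2,29.2,-0.3],"jaw":-1},{"rot":[0,0,-0.24],"offset":[4.2,33.3,-0.3],"jaw":-1},{"rot":[0,0,-0.27],"offset":[5.2,37.4,-0.3],"jaw":-1},{"rot":[0,0,-0.3],"offset":[6.4,41.4,-0.3],"jaw":-1},{"rot":[0,0,-0.33],"offset":[7.7,45.4,-0.3],"jaw":-1},{"rot":[0,0,-0.33],"offset":[7.7,45.4,-0.3],"jaw":-1}]'
python3 look.py k4; python3 - <<'E'
from plan import *
s=manip.state()
for a in np.r_[np.arange(-.4,-.72,-.03)]: print(round(a,2),rel(a,.0760,s))
print([np.round(d["centre"],4).tolist() for d in manip.mark_of("scene","curved_tray")])
E
```

```text
time_s: 10.88
position: [0.5153, -0.3186, 0.0757]
orientation: [0.946, 0.325, -0.0, -0.0]
force: [-2.1, 0.2, 4.4]
grip_width: 0.0001
[ 0.51528881 -0.31857428  0.07565114] [-2.12151997  0.18568943  4.43810085] [ 0.06273702  0.11804845 -0.03656525] 10.8833
-0.4 ([0.0, 4.3, -0.3], [0.0, -0.0, -0.03])
-0.43 ([0.2, 8.5, -0.3], [0.0, -0.0, -0.06])
-0.46 ([0.5, 12.6, -0.3], [0.0, -0.0, -0.09])
-0.49 ([1.0, 16.8, -0.3], [0.0, -0.0, -0.12])
-0.52 ([1.5, 21.0, -0.3], [0.0, -0.0, -0.15])
-0.55 ([2.2, 25.1, -0.3], [0.0, -0.0, -0.18])
-0.58 ([3.1, 29.2, -0.3], [0.0, -0.0, -0.21])
-0.61 ([4.0, 33.3, -0.3], [0.0, -0.0, -0.24])
-0.64 ([5.0, 37.4, -0.3], [0.0, -0.0, -0.27])
-0.67 ([6.2, 41.4, -0.3], [0.0, -0.0, -0.3])
-0.7 ([7.5, 45.4, -0.3], [0.0, -0.0, -0.33])
[[0.4996, -0.2726, -0.0016]]
```

View pics/k4.png

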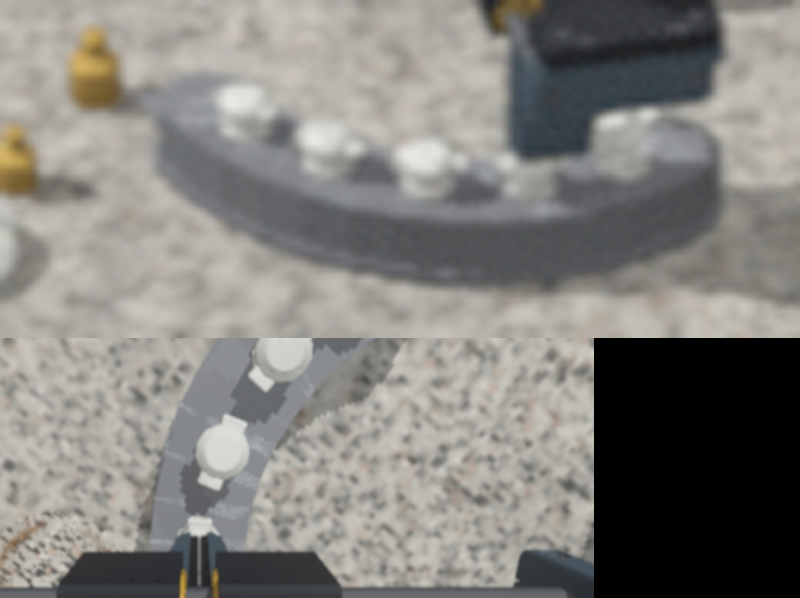

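Caps 1–3 are shut, cap 4 is under the tip, and the tray has not moved. Next is cap 5.

```bash
python3 -m jog '[{"rot":[0,0,-0.03],"offset":[0,4.3,0],"jaw":-1},{"rot":[0,0,-0.06],"offset":[0.2,8.5,0],"jaw":-1},{"rot":[0,0,-0.09],"offset":[0.5,12.6,0],"jaw":-1},{"rot":[0,0,-0.12],"offset":[1,16.8,0],"jaw":-1},{"rot":[0,0,-0.15],"offset":[1.5,21,0],"jaw":-1},{"rot":[0,0,-0.18],"offset":[2.2,25.1,0],"jaw":-1},{"rot":[0,0,-0.21],"offset":[3.1,29.2,0],"jaw":-1},{"rot":[0,0,-0.24],"offset":[4,33.3,0],"jaw":-1},{"rot":[0,0,-0.27],"offset":[5,37.4,0],"jaw":-1},{"rot":[0,0,-0.3],"offset":[6.2,41.4,0],"jaw":-1},{"rot":[0,0,-0.33],"offset":[7.5,45.4,0],"jaw":-1},{"rot":[0,0,-0.33],"offset":[7.5,45.4,0],"jaw":-1},{"rot":[0,0,-0.33],"offset":[7.5,45.4,0],"jaw":-1}]'
```

```text
time_s: 12.12
position: [0.549, -0.3498, 0.0756]
orientation: [0.88, 0.475, 0.0, 0.0]
force: [-0.5, 0.0, 4.4]
grip_width: 0.0004
```

```bash
python3 -m jog '[{"rot":[0,0,0],"offset":[0,0,-10],"jaw":-1},{"rot":[0,0,0],"offset":[0,0,-30],"jaw":-1},{"rot":[0,0,0],"offset":[0,0,-70],"jaw":-1},{"rot":[0,0,0],"offset":[0,0,-110],"jaw":-1},{"rot":[0,0,0],"offset":[0,0,-150],"jaw":-1},{"rot":[0,0,0],"offset":[0,30,-180],"jaw":-1},{"rot":[0,0,0],"offset":[0,60,-180],"jaw":-1},{"rot":[0,0,0],"offset":[0,60,-180],"jaw":-1},{"rot":[0,0,0],"offset":[0,60,-180],"jaw":-1}]'
python3 look.py k5; python3 - <<'E'
from plan import *
for c in["scene","wrist"]: print([np.round(d["centre"],4).tolist() for d in manip.mark_of(c,"curved_tray")])
sc=manip.grab_frame("scene");im=manip.grab_frame("wrist")
a=cv2.resize(sc[190:260,210:400],(800,295),interpolation=2);b=cv2.resize(im[0:240],(800,300))
cv2.imwrite("pics/k5.png",np.vstack([a,b]))
E
```

```text
time_s: 12.87
position: [0.5995, -0.3829, 0.2545]
orientation: [0.88, 0.475, -0.0, -0.001]
force: [0.1, 0.1, 0.5]
grip_width: 0.0003
[ 0.59951131 -0.38290999  0.25448541] [0.0714659  0.06849935 0.46272413] [-0.01105123  0.05568015 -0.03381324] 12.8667
[[0.4999, -0.2726, 0.0007], [0.7347, -0.2553, 0.0027]]
[[0.3831, -0.4257, -0.0017], [0.5024, -0.2685, -0.0005]]
```

View pics/k5.png

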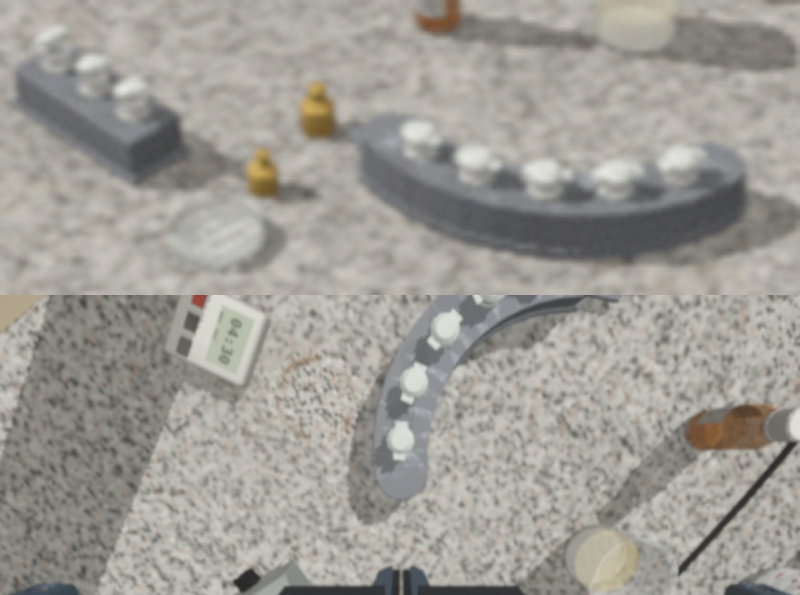

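```bash
python3 - <<'E'
from plan import *
sc=manip.grab_frame("scene");m=manip.camera_model("scene")
S=seats(p);a=[cv2.resize(x[212:245,285:395],(800,240),interpolation=cv2.INTER_CUBIC) for x in (cv2.imread("pics/scene0.png"),sc)]
for u in project(m,S): cv2.circle(a[1],(int((u[0]-285)*7.27),int((u[1]-212)*7.27)),2,(0,0,255),-1)
cv2.imwrite("pics/f.png",np.vstack(a))
E
```

```text
(no output)
```

View pics/f.png

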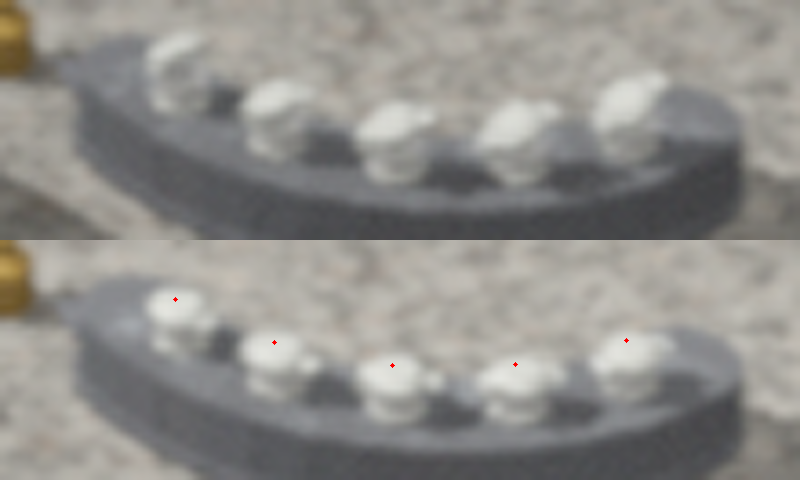

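In the before and after crops, all five caps now lie flat on the fitted seat points, and the tray outline has not changed. Handing in.

```bash
python3 -c "
from station import manip
print(manip.job_done(),manip.state()['time_s'])"
```

```text
the job is handed in; nothing more can be done
the job is handed in; nothing more can be done
```

I closed all five caps on the curved tray with one stroke of the shut fingertips from the tongue end, then lifted the hand about 180 mm clear and handed the job in. `job_done` gave no verdict, so the caps are judged from pictures, not from a hinge reading.

- **Stroke:** I fitted the tray's pose from the cameras and followed its arc at about 50 mm/s. The tips ran 0.3 to 1.6 mm below the shut-cap height, slightly deeper than the suggested 1 mm. The upward force read 4 to 6 N at each stop; I did not see any peaks in between.
- **Caps and tray:** In the final before and after crops, all five caps lie flat on their fitted points and the tray outline has not changed. The tray's measured position agrees with the start to within the detector's 4 mm.
- **Other things:** The rack's three caps look open. The rack, weights, dish, timer and bottle show no visible shift. The beaker was only partly in my last pictures, but the hand never came near it.
- **Time and contact:** The clock stood at 12.9 s after the last move, and the force on the hand was about zero.
- **Disagreements:** The detectors twice gave a false top answer for the tray: one was a seat point, the other was at the timer's position. I discarded both.

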